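# Show the refit order of a blender drive

### The job

Show a helper how the blender goes back together by pointing at three things in turn, fingers straight down and fingertips two to three centimetres above the middle of each, keeping still there for a good two seconds: first the toothed steel gear coupling (not the smooth steel spacer), then the larger of the two silicone rings, and last the drive spindle that stands on top of the blender base. Touch, move and pick up nothing at all, rise well above the parts when going from one to the next, and never point at the spacer or the smaller ring. Finish still pointing at the spindle, without contact.

Things in the scene. Friction and masses are not known exactly. Their poses are not given: they have to be found in the camera images.
- coupling_top (a point): Centre of the top face of the gear coupling: a loose steel disc 22 mm high, 52 mm across, with 8 square teeth around its rim and a small dark bore. Lies flat on the mat in the row nearest the robot (25 mm above the counter at its top). z axis up.
- large_ring_top (a point): Centre of the hole of the larger blue silicone ring, at the level of its top face: 92 mm outside, 70 mm inside diameter, 8 mm high. Loose, flat on the mat, in the row nearest the robot; z axis up.
- spindle_top (a point): Top end of the steel drive spindle, 12 mm in diameter, which stands 20 mm above a low hub in the middle of the top of the blender base. 140 mm above the counter. z axis up.
- blender_base: Black round blender base, fixed, 140 mm across at the foot, 104 mm at its top 105 mm up, spindle top 137 mm up; stands at the left or right in the rear of the mat. Origin at the centre of its underside.
- spacer_top (a point): Centre of the top of a smooth round steel spacer, 44 mm across, 22 mm high, with a small dark bore, no teeth. Loose, in the front row. Not to be pointed at.
- small_ring_top (a point): Centre of the smaller blue silicone ring at its top face: 54 mm outside, 36 mm inside diameter, 8 mm high. Loose, in the front row. Not to be pointed at.
- canister: Closed aluminium canister with a screw lid, 85 mm across, 100 mm high, loose, at the other rear side of the mat. Origin at the centre of its underside. Bystander.
- brush_wide: Plastic brush lying along its x axis, 120 mm long, head 18 mm wide, 16 mm high, loose, rear middle of the mat. Origin at its underside, half-way along. Bystander.
- brush_narrow: The same brush with a head 12 mm wide. Bystander.
- spanner: Steel spanner, 160 mm long, lying along its x axis on the counter left of the mat. Bystander.
- mug: White mug, 76 mm across, 90 mm high, upright on the counter right of the mat. Origin at the centre of its underside. Bystander.
- mat: Grey cutting mat, fixed, 420 x 600 x 3 mm, centre of its underside. The front row of four small parts (coupling, spacer, two rings, in any order, about 130 mm apart) lies 75 mm on the robot's side of its centre line.
There are look-alikes about, which are no part of the job. Leave any red look-alike of the blender_base alone. What is shaped like the part that bears coupling_top but orange is not meant.

How it is judged (in metres and radians):
On the way, in this order (a step that is already met when the one before it is completed fails the run):
1. point at the toothed gear coupling and dwell (horizontal distance between the grasp point and coupling_top below 0.02 m and z of the grasp point in the frame of coupling_top between 0.022 and 0.08 m and angle between the grasp point's own z axis and vertical above 2.7 rad), for 1.5 s.
2. then point at the larger ring and dwell (horizontal distance between the grasp point and large_ring_top below 0.02 m and z of the grasp point in the frame of large_ring_top between 0.022 and 0.08 m and angle between the grasp point's own z axis and vertical above 2.7 rad), for 1.5 s.
3. then point at the drive spindle and dwell (horizontal distance between the grasp point and spindle_top below 0.02 m and z of the grasp point in the frame of spindle_top between 0.022 and 0.08 m and angle between the grasp point's own z axis and vertical above 2.7 rad), for 1.5 s.
At the end, for the whole second after the job is handed in: Grasp point within 20 mm sideways of the spindle's axis and 22 to 80 mm above its top (fingertips about 3 to 61 mm), fingers within 25 degrees of straight down, touching nothing; coupling and larger ring within 5 mm, other loose things within 10 mm, of their starts (all of step 3 and distance of each of coupling_top, large_ring_top from where it was at the start of the episode below 0.005 m and distance of each of canister, brush_wide, brush_narrow, spanner, mug, spacer_top, small_ring_top from where it was at the start of the episode below 0.01 m).
It fails at once if the robot touches something (over 0.5 N) (contact force between any of the fingers, the arm and anything else above 0.5 N).
It fails at once if the coupling or the larger ring is moved (over 5 mm) or lifted (distance of any of coupling_top, large_ring_top from where it was at the start of the episode above 0.005 m).
It fails at once if a bystander is moved (over 10 mm) (distance of any of canister, brush_wide, brush_narrow, spanner, mug, spacer_top, small_ring_top from where it was at the start of the episode above 0.01 m).
It fails at once if the fingers point at the smooth spacer or the smaller ring (within 20 mm sideways, grasp point less than 80 mm above) ((horizontal distance between the grasp point and spacer_top below 0.02 m and z of the grasp point in the frame of spacer_top below 0.08 m) or (horizontal distance between the grasp point and small_ring_top below 0.02 m and z of the grasp point in the frame of small_ring_top below 0.08 m)).
It also fails if it takes over 56 s, if anything falls off the work surface, if the arm or the gripper's body presses on something with over 40 N, if the wrist force passes 120 N, or if a joint passes its speed limit or range.

### The arm

A 6-joint arm with a two-finger parallel gripper is mounted at the origin on the work surface. World frame = base frame: x ahead of the robot, y to its left, z up, the work surface at z = 0. Lengths are in m, angles in degrees, forces in N, time in s.
With the tool pointing down it reaches from about 0.3 to 0.85 m from the base axis. Payload 4.2 kg.
Tool frame: the origin (TCP) lies on the front face of the gripper's body, between the roots of the fingers; the fingertips stand 78 mm ahead of it and the grasp point (between the pads) lies 60 mm ahead of it; z points along the fingers, y is the line along which they close (so a half turn about z gives the same grasp; the last joint's range is limited). The gripper opens to 91 mm and grips with 3 to 60 N. Pads are 32 mm wide; open, the fingers measure 118 mm over their backs; the gripper's body (76 mm by 178 mm) begins 60 mm behind the grasp point.
Start: joints at [-68.182, 18.312, 89.639, -0, 72.044, -1.146], TCP at [0.224, -0.529, 0.292] pointing down, gripper open.
Joint ranges: [-177.97, 177.97], [-48.28, 115.42], [12.27, 149.76], [-77.06, 257.06], [2.81, 150.46], [-146.56, 146.56]. Speed limits (degrees/s): [147.25, 147.25, 180, 180, 180, 180].

### API

Orientations are given as [roll, pitch, yaw] about the fixed x, y, z axes, in that order (R = Rz(yaw) Ry(pitch) Rx(roll)).
In Python, from bench import state, get_image, camera_params, sign_off gives the robot as it stands. The module is installed in compiled form; this text tells all that it offers.
- The arm moves only by the shell command python3 -m handwheel 'ROWS' [FORCE]. ROWS is JSON, a list that holds one entry, the list of rows, each a list of 5 numbers: the shift along the world's x, y, z in m, then the turn about the world's z in degrees, then the opening, from 0 (shut) to 1 (fully open). In form: [[[x, y, z, roll, hand], ...]]. A call has exactly 8 rows; each row shifts and turns the commanded pose from where the row before left it; what a row does not reach is not made up. A row lasts 1/12 s, in which the tool goes at most 41.7 mm and 7.16 degrees, less where a joint would pass 70% of its speed; a pose out of reach is approached as far as the arm can. A call is refused whole if a number of a shift passes 0.0417 or a number of a turn 7.16, either way. A call with a gripper value outside its range is refused whole. The fingers move at their own pace and stop on an object; FORCE is the grip in N (left out, the last holds). Time passes only in rows, so rows that do not move let the fingers close, or fill a call up. It gives the time, the measured TCP pose, the force, the opening and the grip force at its end, in the units of the state.
- state(): the state, without advancing time (a new reading comes with each control period).
- get_image(name): name is "scene" or "top" or "wrist"; returns the picture (480x640x3 uint8, red, green, blue); there is no depth.
- camera_params(name): a dict with "camera_matrix" (3x3 intrinsics, pixels), "k1" (the pictures are not rectified: a ray, as slopes to the right and down, at radius r is drawn at 1 + k1 r^2 times it, then the intrinsics apply), "position" and "attitude" of the camera in the world. Camera axes: x right, y up, looking along -z (the intrinsics and any distortion apply to the point x, -y, -z); pixel columns grow to the right and rows downward; lengths in m; the calibration is good to about 2 mm. A picture is of the moment at which its call begins: read the wrist's pose just before it. camera_params takes no time and is no camera call; for the wrist camera it gives the pose at the moment of the call.
- sign_off(): hands the job in; it is judged then, once.
The state is a dict: "clock": time; "q": joint angles; "qd": joint speeds; "joint_torque": joint torques, N m; "tcp_pos": TCP position; "tool_rot": TCP orientation; "force": force on the tool from outside, world axes, zero at the start; "moment": the same for the moment, N m; "finger_gap": opening from 0.0 (shut) to 1.0 (fully open); "gripper_force": force on a finger pad.
Only numpy, scipy, OpenCV 4.12 (cv2) and the standard library are available. Lean on these libraries where they do the work, as an engineer would, in place of code of your own. Each camera call takes 0.05 s, during which the arm holds its last target. There are 200 camera calls.

## Working session

There is one attempt and no reset: what is moved stays moved. The work goes in short steps, Python scripts to look and compute and a shell command to move; the robot and the scene stay as the last step left them, time stands still between calls to the robot, and variables do not carry over. Pictures are saved under pics/ and viewed, at most 10 in all, crops included, and the job is handed in when it is done.

```bash
mkdir -p pics; python3 - <<'E'
from bench import *
import cv2
for n in("top","scene"):
    cv2.imwrite(f"pics/{n}0.png",get_image(n)[:,:,::-1]); p=camera_params(n); print(n,p)
s=state(); print(s["clock"],s["tcp_pos"],s["tool_rot"],s["finger_gap"])
E
```

```text
top {'camera_matrix': array([[480.22749444,   0.        , 323.4423353 ],
       [  0.        , 480.22749444, 248.64871428],
       [  0.        ,   0.        ,   1.        ]]), 'k1': 0.022277661951702468, 'position': array([ 0.332175  , -0.00598732,  1.22068649]), 'attitude': array([ 11.52366992,  -0.16716103, -85.65528775])}
scene {'camera_matrix': array([[433.02238106,   0.        , 312.54480475],
       [  0.        , 433.02238106, 241.85489307],
       [  0.        ,   0.        ,   1.        ]]), 'k1': -0.01213535377176547, 'position': array([1.15848982, 0.23350914, 0.75542279]), 'attitude': array([ 4.47469543e+01, -3.70562479e-04,  1.11322626e+02])}
0.1 [ 0.22420961 -0.5291287   0.29150301] [-1.79907898e+02  6.91372763e-04  2.29645216e+01] 0.9959007912670185
```

View pics/top0.png

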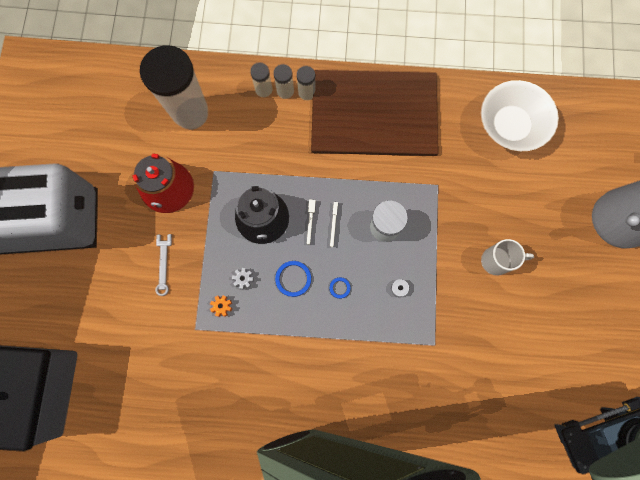

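View pics/scene0.png

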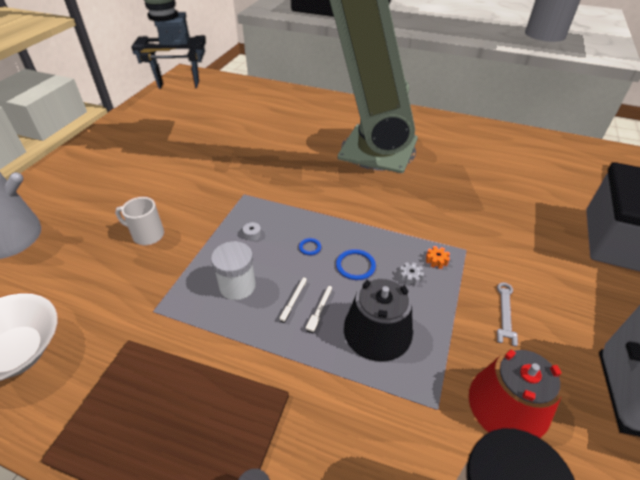

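The top view shows the steel gear at (242,278), with an orange look-alike at (221,306). The larger ring is at (293,279), the smaller ring at (340,288) and the spacer at (400,288). The spindle is on the black base at about (256,204), and the red look-alike base is at (153,172). The scene view agrees: gear (411,271), ring (356,264), spindle (385,291). Next I'll confirm in an enlarged crop and measure.

```bash
cat > h.py <<'E'
import numpy as np, cv2
from scipy.spatial.transform import Rotation as R
from bench import *
def ray(p,uv):
    K=p["camera_matrix"]; d=np.array([(uv[0]-K[0,2])/K[0,0],(uv[1]-K[1,2])/K[1,1]]); s=d.copy()
    for _ in range(10): s=d/(1+p["k1"]*(s@s))
    return R.from_euler("xyz",p["attitude"],degrees=True).apply([s[0],-s[1],-1])
def at(p,uv,z):
    r=ray(p,uv); c=p["position"]; return c+r*(z-c[2])/r[2]
E
python3 - <<'E'
from h import *
T=camera_params("top");S=camera_params("scene")
for n,a,b,z in [("gear",(242,278),(411,271),.025),("ring",(293.5,279),(356,264),.011),("spindle",(256,203),(385,289),.14),("small",(340,288),(310,246),.011),("spacer",(400.5,288),(252,229),.025),("orange",(221,306),(438,256),.025),("canister",(390,215),(233,257),.103)]:
    print(n,at(T,a,z).round(3),at(S,b,z).round(3))
a=cv2.imread("pics/top0.png")[165:325,190:350]; b=cv2.imread("pics/scene0.png")[230:370,310:480]
cv2.imwrite("pics/crop.png",np.hstack([cv2.resize(a,(400,400),interpolation=2),cv2.resize(b,(400,400),interpolation=2)]))
E
```

```text
gear [0.485 0.207 0.025] [0.489 0.208 0.025]
ring [0.494 0.079 0.011] [0.502 0.085 0.011]
spindle [0.649 0.173 0.14 ] [0.654 0.177 0.14 ]
small [ 0.48  -0.04   0.011] [ 0.486 -0.035  0.011]
spacer [ 0.49  -0.191  0.025] [ 0.497 -0.184  0.025]
orange [0.412 0.251 0.025] [0.422 0.256 0.025]
canister [ 0.654 -0.146  0.103] [ 0.656 -0.138  0.103]
```

View pics/crop.png

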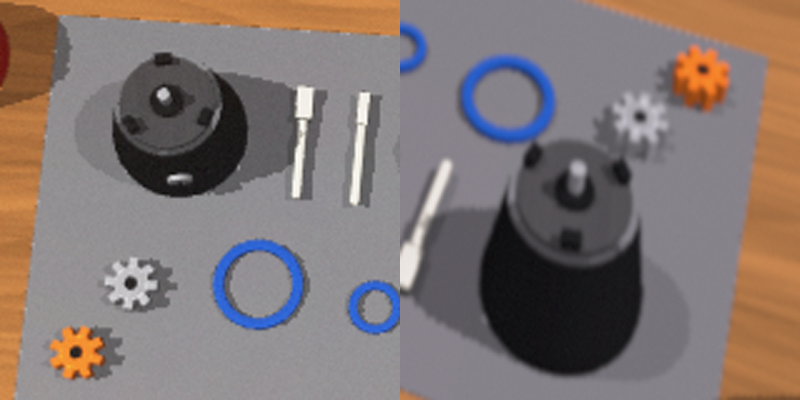

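The crop confirms the steel toothed gear (crop 131,283), the larger ring (258,284) and the spindle on the black base (163,95). The orange gear and red base are the look-alikes. Both cameras agree to within 1 cm. I'll fly high to above the coupling with the fingers shut, then check with the wrist camera.

```bash
python3 -m handwheel '[[[0.005,0.015,0,-1,0],[0.011,0.031,0,-1,0],[0.011,0.031,0,-1,0],[0.011,0.031,0,-1,0],[0.011,0.031,0,-1,0],[0.011,0.031,0,-1,0],[0.011,0.031,0,-1,0],[0.011,0.031,0,-1,0]]]'
python3 -m handwheel '[[[0.011,0.031,0,-1,0],[0.011,0.031,0,-1,0],[0.011,0.031,0,-1,0],[0.011,0.031,0,-1,0],[0.011,0.031,0,-1,0],[0.011,0.031,0,-1,0],[0.011,0.031,0,-1,0],[0.011,0.031,0,-1,0]]]'
python3 -m handwheel '[[[0.011,0.031,0,-1,0],[0.011,0.031,0,-1,0],[0.011,0.031,0,-1,0],[0.011,0.031,0,-1,0],[0.011,0.031,0,-1,0],[0.011,0.031,0,-1,0],[0.011,0.031,0,-1,0],[0.005,0.020,0,0,0]]]'
python3 -m handwheel '[[[0,0,0,0,0],[0,0,0,0,0],[0,0,0,0,0],[0,0,0,0,0],[0,0,0,0,0],[0,0,0,0,0],[0,0,0,0,0],[0,0,0,0,0]]]'
python3 - <<'E'
from h import *
s=state(); p=camera_params("wrist"); im=get_image("wrist")[:,:,::-1]
cv2.imwrite("pics/w1.png",im); print(s["clock"],s["q"],s["tcp_pos"],s["tool_rot"],s["force"],p)
E
```

```text
clock: 0.77
tcp_pos: [0.3063, -0.2958, 0.292]
tool_rot: [-180.0, 0.0, 14.9]
force: [0.6, 0.4, 0.8]
finger_gap: 0.447
gripper_force: 0.0
clock: 1.43
tcp_pos: [0.3943, -0.0478, 0.2922]
tool_rot: [180.0, 0.0, 6.9]
force: [0.6, -0.0, -0.5]
finger_gap: -0.0
gripper_force: 0.0
clock: 2.1
tcp_pos: [0.4771, 0.1903, 0.2918]
tool_rot: [-180.0, -0.0, 0.0]
force: [-0.1, -0.1, -0.5]
finger_gap: 0.008
gripper_force: 0.0
clock: 2.77
tcp_pos: [0.4763, 0.1871, 0.2924]
tool_rot: [180.0, -0.0, -0.1]
force: [0.2, 0.2, -0.0]
finger_gap: 0.006
gripper_force: 0.0
2.7667 [ 2.01630342e+01  1.25989385e+01  9.76641818e+01 -6.96804000e-03
  6.97285433e+01  1.10241003e+02] [0.47628281 0.18710866 0.29242712] [ 1.79996751e+02 -1.00829972e-02 -7.55544976e-02] [ 0.20990403  0.20997081 -0.01737117] {'camera_matrix': array([[428.56072215,   0.        , 320.13228752],
       [  0.        , 428.56072215, 236.2837333 ],
       [  0.        ,   0.        ,   1.        ]]), 'k1': -0.007538473568540838, 'position': array([0.54479921, 0.18811194, 0.38459353]), 'attitude': array([-1.37695032e+01, -4.45826702e-02, -9.01331147e+01])}
```

View pics/w1.png

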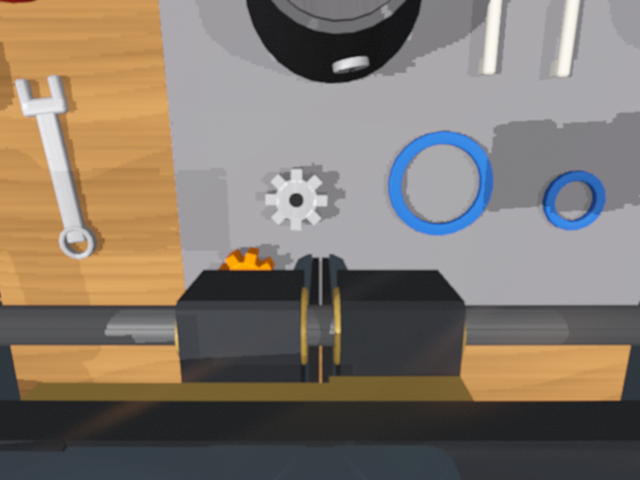

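The wrist view shows the steel gear's bore at (296,200), the larger ring's centre at (441,183), the smaller ring at (575,200) and the orange gear at (248,262).

```bash
python3 - <<'E'
from h import *
p=camera_params("wrist"); 
for n,a,z in [("gear",(296,200),.025),("gear rim-l",(265,200),.025),("gear rim-r",(327.5,200),.025),("ring",(441,183),.011),("small",(575,200),.011)]: print(n,at(p,a,z).round(4))
print(at(p,(388,183),.011)-at(p,(493,183),.011), state()["tcp_pos"])
E
```

```text
gear [0.4884 0.2085 0.025 ]
gear rim-l [0.4884 0.2347 0.025 ]
gear rim-r [0.4883 0.1818 0.025 ]
ring [0.5008 0.0827 0.011 ]
small [ 0.4857 -0.0367  0.011 ]
[0.00015629 0.09166568 0.        ] [0.47632657 0.18722567 0.29238314]
```

The sizes check out: gear 53 mm, ring 92 mm. I'll descend over the coupling and dwell.

```bash
python3 -m handwheel '[[[0.003,0.005,-0.010,0,0],[0.003,0.006,-0.015,0,0],[0.003,0.005,-0.015,0,0],[0.002,0.005,-0.015,0,0],[0,0,-0.015,0,0],[0,0,-0.015,0,0],[0,0,-0.015,0,0],[0,0,-0.015,0,0]]]'
python3 -m handwheel '[[[0,0,-0.012,0,0],[0,0,-0.010,0,0],[0,0,-0.010,0,0],[0,0,-0.008,0,0],[0,0,-0.005,0,0],[0,0,-0.002,0,0],[0,0,-0.002,0,0],[0,0,0,0,0]]]'
for i in 1; do python3 -m handwheel '[[[0,0,0,0,0],[0,0,0,0,0],[0,0,0,0,0],[0,0,0,0,0],[0,0,0,0,0],[0,0,0,0,0],[0,0,0,0,0],[0,0,0,0,0]]]'; done
python3 - <<'E'
from h import *
cv2.imwrite("pics/s2.png",get_image("scene")[150:330,300:500,::-1].repeat(3,0).repeat(3,1))
E
```

```text
clock: 3.48
tcp_pos: [0.4872, 0.2089, 0.1757]
tool_rot: [180.0, 0.0, -0.0]
force: [0.5, -0.8, -0.0]
finger_gap: 0.003
gripper_force: 0.0
clock: 4.15
tcp_pos: [0.4875, 0.2086, 0.1283]
tool_rot: [-180.0, -0.0, -0.0]
force: [0.1, 0.1, -0.4]
finger_gap: 0.004
gripper_force: 0.0
clock: 4.82
tcp_pos: [0.4873, 0.2086, 0.1283]
tool_rot: [180.0, -0.0, -0.0]
force: [0.6, -0.2, -0.1]
finger_gap: 0.002
gripper_force: 0.0
```

View pics/s2.png

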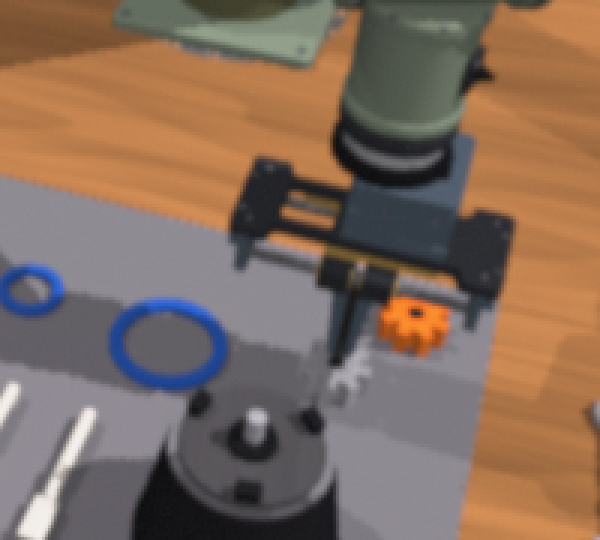

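The fingertips are above the steel gear, with the tip at crop (338,360) and nothing touching. I'll finish the dwell, then compare the projected tip with the picture.

```bash
for i in 1 2 3; do python3 -m handwheel '[[[0,0,0,0,0],[0,0,0,0,0],[0,0,0,0,0],[0,0,0,0,0],[0,0,0,0,0],[0,0,0,0,0],[0,0,0,0,0],[0,0,0,0,0]]]' | head -2; done
python3 - <<'E'
from h import *
def proj(p,X):
    c=R.from_euler("xyz",p["attitude"],degrees=True).inv().apply(np.array(X)-p["position"]); s=np.array([c[0],-c[1]])/-c[2]
    s=s*(1+p["k1"]*(s@s)); K=p["camera_matrix"]; return s*K[0,0]+K[:2,2]
t=state()["tcp_pos"]-[0,0,.078]
for X in (t,[.4884,.2085,.025],[.4884,.2085,.05]): print(X,((proj(camera_params("scene"),X)-[300,150])*3).round())
# wrist spindle/gear recheck
cv2.imwrite("pics/w2.png",get_image("wrist")[:,:,::-1])
E
```

```text
clock: 5.53
tcp_pos: [0.4873, 0.2085, 0.1283]
clock: 6.2
tcp_pos: [0.4874, 0.2085, 0.1283]
clock: 6.87
tcp_pos: [0.4874, 0.2086, 0.1283]
[0.48735455 0.20855808 0.0502841 ] [340. 339.]
[0.4884, 0.2085, 0.025] [334. 362.]
[0.4884, 0.2085, 0.05] [340. 340.]
```

View pics/w2.png

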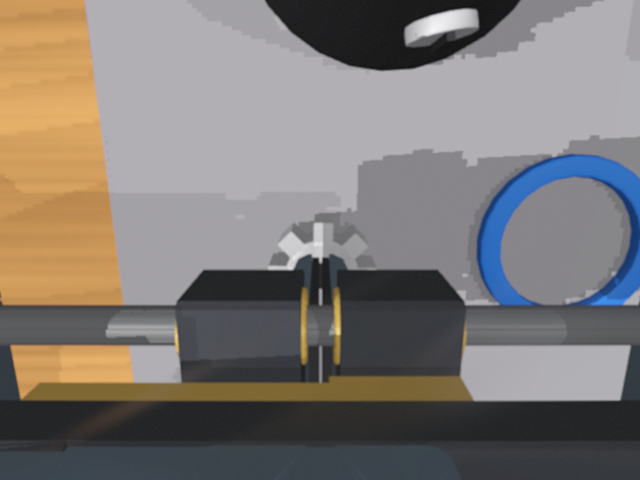

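Seen from close up, the gear is centred on the finger line (column 322). Its far tooth is at row 222, which puts the centre behind the fingertips as expected. The dark blob under the tip in the scene crop is the bore, which projects to (334,362). Next is the larger ring: up, across, down and dwell.

```bash
python3 -m handwheel '[[[0,0,0.008,0,0],[0,0,0.015,0,0],[0,0,0.020,0,0],[0,0,0.020,0,0],[0,0,0.020,0,0],[0,0,0.020,0,0],[0,0,0.012,0,0],[0,0,0.005,0,0]]]' | head -2
python3 -m handwheel '[[[0.001,-0.010,0,0,0],[0.002,-0.018,0,0,0],[0.002,-0.022,0,0,0],[0.002,-0.022,0,0,0],[0.002,-0.022,0,0,0],[0.002,-0.018,0,0,0],[0.001,-0.010,0,0,0],[0.0005,-0.0045,0,0,0]]]' | head -2
python3 -m handwheel '[[[0,0,-0.008,0,0],[0,0,-0.015,0,0],[0,0,-0.018,0,0],[0,0,-0.018,0,0],[0,0,-0.018,0,0],[0,0,-0.018,0,0],[0,0,-0.012,0,0],[0,0,-0.010,0,0]]]' | head -2
python3 -m handwheel '[[[0,0,-0.006,0,0],[0,0,-0.005,0,0],[0,0,-0.004,0,0],[0,0,-0.002,0,0],[0,0,0,0,0],[0,0,0,0,0],[0,0,0,0,0],[0,0,0,0,0]]]'
for i in 1 2 3 4; do python3 -m handwheel '[[[0,0,0,0,0],[0,0,0,0,0],[0,0,0,0,0],[0,0,0,0,0],[0,0,0,0,0],[0,0,0,0,0],[0,0,0,0,0],[0,0,0,0,0]]]' | head -2; done
python3 - <<'E'
from h import *
cv2.imwrite("pics/w3.png",get_image("wrist")[:,:,::-1]); p=camera_params("wrist")
print(at(p,(320,150),.011))
E
```

```text
clock: 7.58
tcp_pos: [0.4881, 0.2089, 0.2511]
clock: 8.25
tcp_pos: [0.4994, 0.0804, 0.2475]
clock: 8.92
tcp_pos: [0.4989, 0.0829, 0.1293]
clock: 9.58
tcp_pos: [0.5001, 0.082, 0.1147]
tool_rot: [-180.0, -0.1, -0.0]
force: [-0.0, -0.1, 0.1]
finger_gap: 0.002
gripper_force: 0.0
clock: 10.25
tcp_pos: [0.4998, 0.0821, 0.1143]
clock: 10.92
tcp_pos: [0.4998, 0.0821, 0.1143]
clock: 11.58
tcp_pos: [0.4998, 0.0821, 0.1143]
clock: 12.25
tcp_pos: [0.4999, 0.0821, 0.1143]
[0.56017318 0.08301234 0.011     ]
```

View pics/w3.png

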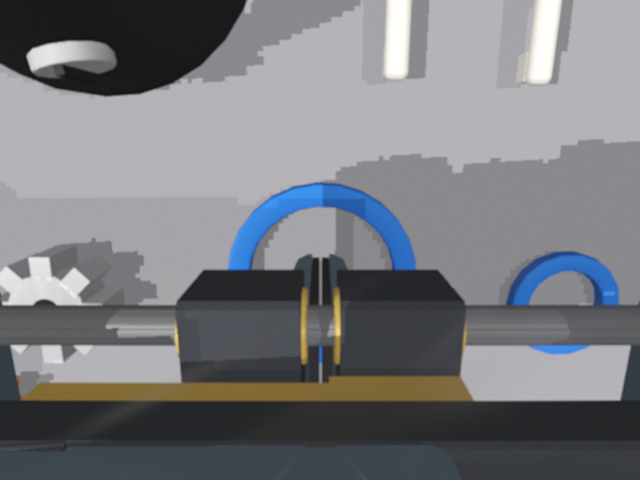

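The ring is centred on the fingers: column 321, far edge at row 183. Next I'll rise well up and move towards the spindle, stopping short for a wrist view.

```bash
python3 -m handwheel '[[[0,0,0.010,0,0],[0,0,0.025,0,0],[0,0,0.035,0,0],[0,0,0.035,0,0],[0,0,0.035,0,0],[0,0,0.030,0,0],[0,0,0.020,0,0],[0,0,0.010,0,0]]]' | head -2
python3 -m handwheel '[[[0.005,0.005,0,0,0],[0.013,0.013,0,0,0],[0.016,0.017,0,0,0],[0.016,0.017,0,0,0],[0.016,0.017,0,0,0],[0.013,0.013,0,0,0],[0.008,0.008,0,0,0],[0.003,0.003,0,0,0]]]' | head -2
python3 -m handwheel '[[[0,0,0,0,0],[0,0,0,0,0],[0,0,0,0,0],[0,0,0,0,0],[0,0,0,0,0],[0,0,0,0,0],[0,0,0,0,0],[0,0,0,0,0]]]' | head -2
python3 - <<'E'
from h import *
cv2.imwrite("pics/w4.png",get_image("wrist")[:,:,::-1])
E
```

```text
clock: 12.97
tcp_pos: [0.5006, 0.0822, 0.3184]
clock: 13.63
tcp_pos: [0.5904, 0.1763, 0.312]
clock: 14.3
tcp_pos: [0.5897, 0.1749, 0.3145]
```

View pics/w4.png

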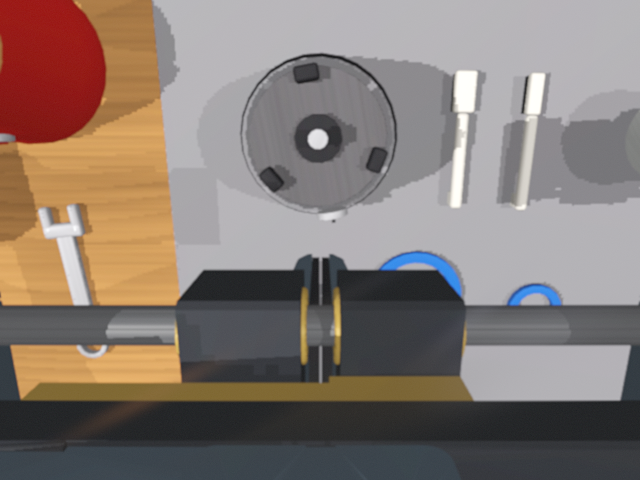

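The wrist view shows the spindle's top face at (318,139), and the base's top disc centred at about (319,133).

```bash
python3 - <<'E'
from h import *
p=camera_params("wrist"); a=at(p,(318,139),.14); t=state()["tcp_pos"]; print(a,t,a-t, at(p,(241,133),.108)-at(p,(397,133),.108))
E
```

```text
[0.65371514 0.17707392 0.14      ] [0.58977397 0.17495034 0.31438449] [ 0.06394117  0.00212358 -0.17438449] [0.00018469 0.10571958 0.        ]
```

This matches the earlier estimates: spindle (0.653, 0.176), disc 105 mm across. I'll move across at height, then go down 71 mm and dwell.

```bash
python3 -m handwheel '[[[0.005,0.001,0,0,0],[0.010,0,0,0,0],[0.013,0,0,0,0],[0.013,0,0,0,0],[0.010,0,0,0,0],[0.008,0,0,0,0],[0.003,0,0,0,0],[0.001,0,0,0,0]]]' | head -2
python3 -m handwheel '[[[0,0,-0.005,0,0],[0,0,-0.012,0,0],[0,0,-0.014,0,0],[0,0,-0.014,0,0],[0,0,-0.012,0,0],[0,0,-0.008,0,0],[0,0,-0.004,0,0],[0,0,-0.002,0,0]]]' | head -2
for i in 1 2 3 4; do python3 -m handwheel '[[[0,0,0,0,0],[0,0,0,0,0],[0,0,0,0,0],[0,0,0,0,0],[0,0,0,0,0],[0,0,0,0,0],[0,0,0,0,0],[0,0,0,0,0]]]' | head -4; done
python3 - <<'E'
from h import *
a=get_image("scene")[130:370,260:500,::-1]; b=get_image("wrist")[:,:,::-1]
cv2.imwrite("pics/s5.png",np.hstack([cv2.resize(a,(400,400)),cv2.resize(b,(400,400))]))
E
```

```text
clock: 15.02
tcp_pos: [0.6536, 0.176, 0.3137]
clock: 15.68
tcp_pos: [0.6525, 0.1761, 0.2427]
clock: 16.35
tcp_pos: [0.6529, 0.1761, 0.2433]
tool_rot: [180.0, -0.0, -0.0]
force: [-0.1, -0.4, -0.0]
clock: 17.02
tcp_pos: [0.6528, 0.176, 0.2432]
tool_rot: [180.0, 0.0, -0.0]
force: [-0.1, -0.1, -0.5]
clock: 17.68
tcp_pos: [0.6528, 0.1761, 0.2433]
tool_rot: [180.0, -0.0, -0.0]
force: [-0.9, -0.1, -0.2]
clock: 18.35
tcp_pos: [0.6528, 0.1761, 0.2433]
tool_rot: [180.0, -0.0, -0.0]
force: [-0.6, -0.4, 0.6]
```

View pics/s5.png

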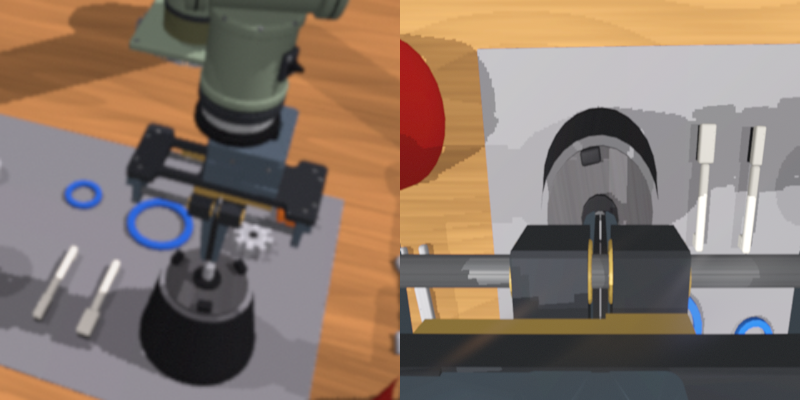

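The left half shows the fingertips just above the spindle (209,268), and the right half shows hub and fingers lined up at column 600. Nothing is touching and all parts are in place, so I'm handing in.

```bash
python3 -c "
from bench import *
print(sign_off())"
```

```text
the job is handed in; nothing more can be done
None
```

I pointed at the gear coupling, the larger ring and the drive spindle in turn, dwelling over two seconds at each; nothing was touched as far as the force readings and pictures show, and I handed in at about 18 s still above the spindle (no verdict was returned).

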